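# Gauge a mixer shaft on the hole plate

## Robot

A 7-joint arm with a two-finger parallel gripper is mounted at the origin on the work surface. World frame = base frame: x ahead of the robot, y to its left, z up, the work surface at z = 0. Lengths are in mm, angles in rad, forces in N, time in s.
With the tool pointing down it reaches from about 425 to 825 mm from the base axis. Payload 3.6 kg.
Tool frame: the origin (TCP) lies midway between the tips of the shut fingers; the grasp point (between the pads) lies behind it (bot.hold_point_z is the z of the grasp point in the tool frame, in mm); z points along the fingers, y is the line along which they close (so a half turn about z gives the same grasp; the last joint's range is limited). The gripper opens to 85 mm and grips with 20 to 120 N. Pads are 22 mm wide; open, the fingers measure 114 mm over their backs; the gripper's body (76 mm by 85 mm) begins 54 mm behind the grasp point. The pads swing forward as they close: fully open they stand 13 mm farther back than shut.
Start: joints at [-1.371, 0.615, -0.013, 1.423, 0.008, 1.103, -0.04], TCP at [145.494, 633.478, 231.297] pointing down, gripper open.
Joint ranges: [-3.12, 3.12], [-0.3, 2.06], [-1.34, 1.32], [0.26, 2.42], [-1.36, 4.5], [0.01, 1.98], [-2.84, 2.84]. Speed limits (rad/s): [2.79, 2.79, 3.14, 3.14, 3.14, 3.14, 3.14].

## Interface

Orientations are given as a rotation vector (axis times angle).
In Python, from station import readout, vision, order, bot gives the robot as it stands.
- The arm moves only by the tool arm_command, never from a script. Its argument "plan" is a list of rows, each a list of 3 entries, a list of its own where there are three numbers: the opening, from 0 (shut) to 1 (fully open), then the shift along the tool's x, y, z scaled (see below), then the turn, a rotation vector about the tool's x, y, z scaled (see below). A call has 1 to 5 rows; each row is the pose to reach, as a shift and turn from the pose commanded when the call began, along the tool's axes at that moment, turning the shorter way round; what a row does not reach only later rows make up. The controller multiplies each number of a shift by 0.25 m and each number of a turn by 180 degrees. A row lasts 1/12 s, in which the tool goes at most 41.7 mm and 7.16 degrees, less where a joint would pass 70% of its speed; a pose out of reach is approached as far as the arm can. A call with a number of a shift or a turn outside -1 to 1 is refused whole. A call with a gripper value outside its range is refused whole. The fingers move at their own pace and stop on an object; "force" is the grip in N (left out, the last holds). Time passes only in rows, so rows that repeat a pose let the fingers close. It gives the time, the measured TCP pose, the force, the opening and the grip force at its end, in the units of the state.
- readout.observe(): the state, without advancing time (a new reading comes with each control period).
- vision.snapshot(name): name is "side" or "top"; returns the picture (400x640x3 uint8, red, green, blue); there is no depth.
- vision.camera_params(name): a dict with "K" (3x3 intrinsics, pixels), "world_from_camera" (4x4, takes a point from camera to world coordinates). Camera axes: x right, y up, looking along -z (the intrinsics and any distortion apply to the point x, -y, -z); pixel columns grow to the right and rows downward; lengths in mm; the calibration is good to about 2 mm. A picture is of the moment at which its call begins. camera_params takes no time and is no camera call.
- order.finish_job(): hands the job in; it is judged then, once.
The state is a dict: "time": time; "qpos": joint angles; "dq": joint speeds; "effort": joint torques, N m; "eef_pos": TCP position; "tcp_rot": TCP orientation; "force": force on the tool from outside, world axes, zero at the start; "torque": the same for the moment, N m; "width": finger opening in mm; "finger_force": force on a finger pad.
Only numpy, scipy, OpenCV 4.12 (cv2) and the standard library are available. Lean on these libraries where they do the work, as an engineer would, in place of code of your own. Each camera call takes 0.05 s, during which the arm holds its last target. There are 200 camera calls.

## Task

Find the port size of the blue-handled mixer shaft: take it from the wooden rack, push it right through the largest hole of the aluminium gauge plate, lift it clear out, and then push it down through the next smaller hole, the middle one, which is the smallest it passes. Lower it there until its collar rests on the plate before you let go, and leave it hanging upright in that hole; the red and white shafts stay in the rack.

Things in the scene. Friction and masses are not known exactly. Their poses are not given: they have to be found in the camera images.
- blue_shaft: Shaft to gauge, 143 mm long, 175-350 g, upright in one of 3 rack places. Origin: centre of its lower tip; z up its axis. Steel shaft 24 mm in diameter, the last 15 mm a cone to 10 mm; dark collar, 76 mm in diameter, 85-93 mm above the origin, wider than every hole; round blue grip, 30 mm in diameter, 93-143 mm above the origin. Hanging in rack or gauge, its tip is 25 mm above the bench.
- gauge: Fixed aluminium plate 110 (x) by 245 (y) by 12 mm on four legs, top 110 mm above the bench, open below. Origin on the bench (z = 0) under the centre of the middle hole; z up. Through holes in a row along its y: largest, 58 mm, at y = +85 mm; middle, 40 mm, at y = 0; smallest, 18 mm, at y = -70 mm. Turned up to 0.5 rad, its y axis roughly along world +y (the robot's left).
- red_shaft: Bystander in the rack: same shape, red grip, thicker shaft 42 mm in diameter; origin at the centre of its lower tip. The rack is a fixed 100 x 290 mm plywood plate on legs, top 110 mm above the bench, with three 50 mm through holes in a row, 100 mm apart; the tops of the grips in it are 168 mm above the bench.
- white_shaft: Bystander in the rack: same shape, white grip, thinner shaft 14 mm in diameter; origin at the centre of its lower tip.
Mind the look-alikes: they are no part of the job. Leave any pink or yellow look-alike of the blue_shaft alone.

How it is judged (in metres and radians):
On the way, in this order (a step that is already met when the one before it is completed fails the run):
1. the blue shaft, held, is through the largest hole, its tip at least 18 mm below the plate's underside (contact force between the fingers and blue_shaft above 0.5 N and z of blue_shaft in the frame of gauge below 0.08 m and y of blue_shaft in the frame of gauge between 0.06 and 0.11 m and x of blue_shaft in the frame of gauge between -0.025 and 0.025 m), for 0.1 s.
2. it is lifted out, its tip above the plate (contact force between the fingers and blue_shaft above 0.5 N and z of blue_shaft in the frame of gauge above 0.11 m), for 0.05 s.
3. still held, it is lowered through the middle hole to within 15 mm of its collar's seat (contact force between the fingers and blue_shaft above 0.5 N and horizontal distance between blue_shaft and gauge below 0.015 m and z of blue_shaft in the frame of gauge below 0.04 m), for 0.1 s.
At the end, for the whole second after the job is handed in: The blue shaft hangs released and at rest in the middle hole: axis within 15 mm of the hole's, collar on the plate (tip 15 to 33 mm above the bench), upright within 10 degrees; the red and white shafts are within 40 mm of where they began (horizontal distance between blue_shaft and gauge below 0.015 m and z of blue_shaft in the frame of gauge between 0.015 and 0.033 m and angle between blue_shaft's own z axis and vertical below 0.18 rad and linear speed of blue_shaft below 0.02 m/s and not (contact force between the fingers and blue_shaft above 0.5 N) and distance of each of red_shaft, white_shaft from where it was at the start of the episode below 0.04 m); the robot touches nothing.
It fails at once if the red or white shaft is moved more than 40 mm (distance of any of red_shaft, white_shaft from where it was at the start of the episode above 0.04 m).
It also fails if it takes over 48 s, if anything falls off the work surface, if the arm or the gripper's body presses on something with over 40 N, if the wrist force passes 120 N, or if a joint passes its speed limit or range.

## Working session

There is one attempt and no reset: what is moved stays moved. The work goes in short steps, Python scripts to look and compute and a tool call to move; the robot and the scene stay as the last step left them, time stands still between calls to the robot, and variables do not carry over. Pictures are saved under pics/ and viewed, at most 10 in all, crops included, and the job is handed in when it is done.

Besides the shell and the picture viewer there is one more tool, called in YAML: its name, and indented under it one key for each argument. arm_command: Moves the arm, as the interface text tells. Shifts and turns lie within -1 to 1; 1 stands for 0.25 m of shift or 180 degrees of turn. Its arguments: {"type":"object","properties":{"plan":{"type":"array","items":{"type":"array"}},"force":{"type":"number"}},"required":["plan"]}

```bash
mkdir -p pics; ls
python3 - <<'E'
from station import readout, vision, order, bot
import cv2,numpy as np
print(readout.observe()); print(bot.hold_point_z)
for n in("top","side"):
    p=vision.camera_params(n);print(n,p)
    cv2.imwrite(f"pics/{n}0.png",vision.snapshot(n)[:,:,::-1])
E
```

```text
pics
{'time': 0.0, 'qpos': array([-1.37149443,  0.61593203, -0.0126056 ,  1.42493307,  0.00812943,
        1.10336605, -0.04040761]), 'dq': array([-0.00142871, -0.00071163, -0.00031322, -0.00082581, -0.00106435,
       -0.00010202, -0.00070468]), 'effort': array([-3.01261889e-04, -4.69213915e+01,  2.59096082e-01, -1.71038300e+01,
        9.95776034e-03,  9.54267627e-03,  4.49182664e-06]), 'eef_pos': array([145.35943848, 632.74805683, 230.11853187]), 'tcp_rot': array([-0.35381114, -3.12137988,  0.00404965]), 'force': array([-0.77734339, -0.37632712,  0.03538793]), 'torque': array([-0.01697136, -0.01456241, -0.01995725]), 'finger_force': 0.0, 'width': 85.65921899073139}
-18.700000000000003
top {'K': array([[489.08028558,   0.        , 319.1546824 ],
       [  0.        , 489.08028558, 197.44976639],
       [  0.        ,   0.        ,   1.        ]]), 'world_from_camera': array([[ 2.14824770e-02,  9.88906985e-01, -1.46974415e-01,
         3.40182854e+02],
       [-9.99654101e-01,  1.90157461e-02, -1.81680743e-02,
         1.07136320e+01],
       [-1.51717075e-02,  1.47313872e-01,  9.88973429e-01,
         1.27594285e+03],
       [ 0.00000000e+00,  0.00000000e+00,  0.00000000e+00,
         1.00000000e+00]])}
side {'K': array([[418.12444799,   0.        , 309.91563756],
       [  0.        , 418.12444799, 201.95913322],
       [  0.        ,   0.        ,   1.        ]]), 'world_from_camera': array([[-8.11235356e-01, -3.79833780e-01,  4.44548643e-01,
         8.90220765e+02],
       [ 5.84360361e-01, -5.00002100e-01,  6.39156372e-01,
         5.50459161e+02],
       [-2.04979255e-02,  7.78282853e-01,  6.27579187e-01,
         5.84820254e+02],
       [ 0.00000000e+00,  0.00000000e+00,  0.00000000e+00,
         1.00000000e+00]])}
```

View pics/top0.png

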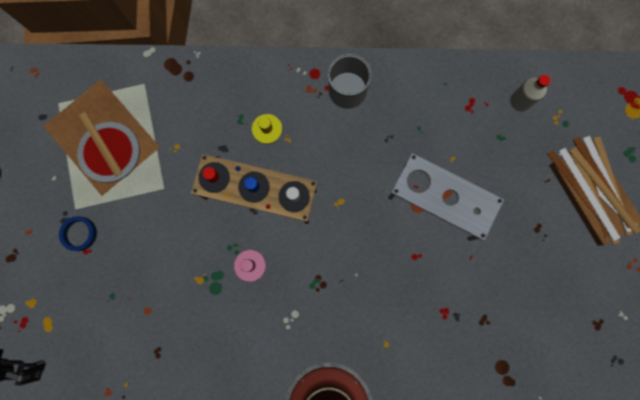

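View pics/side0.png

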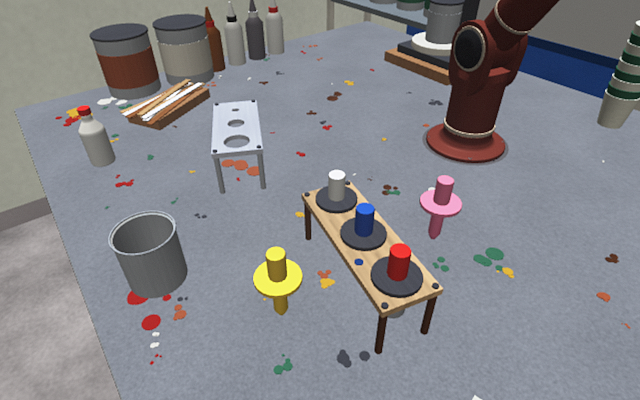

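```bash
cat > h.py <<'E'
import cv2,numpy as np
from station import readout, vision, order, bot
from scipy.spatial.transform import Rotation as R
def cast(n,uv,z):
    p=vision.camera_params(n);K=p["K"];T=p["world_from_camera"]
    d=np.linalg.inv(K)@[uv[0],uv[1],1];d=T[:3,:3]@[d[0],-d[1],-d[2]]
    return T[:3,3]+d*(z-T[2,3])/d[2]
def proj(n,P):
    p=vision.camera_params(n);T=p["world_from_camera"]
    c=T[:3,:3].T@(np.array(P)-T[:3,3]);q=p["K"]@[c[0],-c[1],-c[2]];return q[:2]/q[2]
def blobs(m,lo=20):
    n,l,s,c=cv2.connectedComponentsWithStats(m.astype(np.uint8))
    return [(c[i].round(1).tolist(),s[i].tolist()) for i in range(1,n) if s[i][4]>=lo]
E
python3 - <<'E'
from h import *
for n,x0,y0,w,h in(("top",180,145,330,105),):
    im=cv2.imread(f"pics/{n}0.png");hsv=cv2.cvtColor(im,cv2.COLOR_BGR2HSV)
    cv2.imwrite("pics/crop.png",cv2.resize(im[y0:y0+h,x0:x0+w],None,fx=2.4,fy=2.4,interpolation=cv2.INTER_CUBIC))
for n in("top","side"):
    im=cv2.imread(f"pics/{n}0.png");hsv=cv2.cvtColor(im,cv2.COLOR_BGR2HSV)
    m=cv2.inRange(hsv,(105,150,60),(128,255,255))>0
    print(n,"blue",blobs(m))
    m=cv2.inRange(hsv,(0,0,125),(180,60,235))>0
    print(n,"light",blobs(m,60))
print(cast("top",(251,184),168))
print(cast("top",(420,181),110),cast("top",(451,197.5),110),cast("top",(477,211),110))
E
```

```text
top blue [([250.3, 182.9], [244, 177, 14, 13, 144]), ([75.7, 232.6], [59, 217, 34, 33, 339])]
top light [([136.5, 105.1], [113, 85, 41, 54, 948]), ([64.0, 104.7], [59, 101, 14, 10, 72]), ([598.9, 162.0], [584, 136, 35, 62, 362]), ([589.8, 194.4], [560, 148, 60, 93, 765]), ([116.7, 183.3], [67, 151, 96, 58, 2242]), ([451.6, 197.7], [395, 157, 106, 79, 3394]), ([292.3, 192.7], [287, 187, 12, 12, 110]), ([603.4, 197.1], [597, 187, 16, 21, 72]), ([6.1, 309.0], [0, 305, 14, 11, 88])]
side blue [([412.9, 30.3], [407, 26, 17, 9, 90]), ([566.6, 70.3], [519, 44, 96, 54, 2637]), ([364.0, 219.1], [355, 203, 20, 34, 544]), ([358.5, 261.6], [355, 259, 8, 6, 38])]
side light [([305.6, 222.8], [0, 0, 640, 400, 192867]), ([393.6, 10.1], [345, 0, 82, 24, 583]), ([176.9, 59.5], [161, 43, 31, 33, 659]), ([335.9, 190.2], [332, 182, 9, 19, 93])]
[533.15343245 188.82577243 168.        ]
[ 558.29502937 -210.52836727  110.        ] [ 519.42100287 -284.35189709  110.        ] [ 487.98844217 -345.6128426   110.        ]
```

View pics/crop.png

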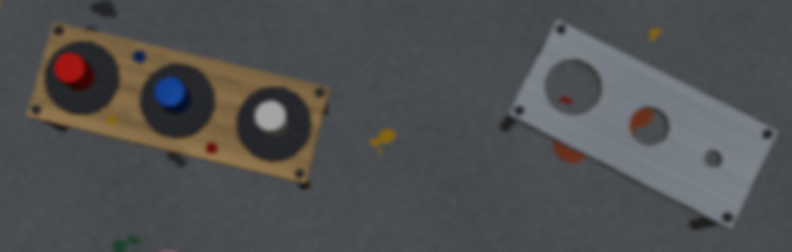

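Candidates: blue grip in the rack's middle place (250,183); red (209,173) and white (292,193) bystanders; yellow (266,127) and pink (249,265) look-alikes; blue ring (76,233). The crop confirms the middle rack one is blue, with its dark collar at about (254,187). The gauge holes are at about (419,181), (451,197) and (477,211).

Run:
```python
from h import *
im=cv2.imread("pics/top0.png");S=8
def up(x0,y0,w,h,src): 
    return cv2.resize(src[y0:y0+h,x0:x0+w],None,fx=S,fy=S,interpolation=cv2.INTER_CUBIC)
def back(c,x0,y0): return ((c[0]+.5)/S-.5+x0,(c[1]+.5)/S-.5+y0)
g=cv2.cvtColor(im,cv2.COLOR_BGR2GRAY)
x0,y0=385,145
u=up(x0,y0,125,100,g);t,m=cv2.threshold(u,0,255,cv2.THRESH_OTSU);print("otsu",t)
cs,hi=cv2.findContours(m,cv2.RETR_CCOMP,cv2.CHAIN_APPROX_NONE)
big=max(range(len(cs)),key=lambda i:cv2.contourArea(cs[i]))
r=cv2.minAreaRect(cs[big]);
print("plate corners",[cast("top",back(c,x0,y0),110)[:2].round(1).tolist() for c in cv2.boxPoints(r)])
for i,c in enumerate(cs):
    if hi[0][i][3]==big and cv2.contourArea(c)>10*S*S:
        w=np.array([cast("top",back(p[0],x0,y0),110)[:2] for p in c],np.float32)
        (a,b),rr=cv2.minEnclosingCircle(w);print("hole",cv2.fitEllipse(w),a,b,2*rr)
# collar
x0,y0=230,160
c=up(x0,y0,48,50,im);hsv=cv2.cvtColor(c,cv2.COLOR_BGR2HSV)
blue=cv2.inRange(hsv,(105,130,40),(128,255,255));dark=cv2.inRange(hsv,(0,0,0),(180,110,75))
m=blue|dark
cs,_=cv2.findContours(cv2.morphologyEx(m,cv2.MORPH_OPEN,np.ones((15,15))),cv2.RETR_EXTERNAL,cv2.CHAIN_APPROX_NONE)
for k in cs:
    w=np.array([cast("top",back(p[0],x0,y0),118)[:2] for p in k],np.float32)
    print("collar",cv2.contourArea(k)/S/S,cv2.fitEllipse(w),cv2.minEnclosingCircle(w))
top=cv2.inRange(hsv,(105,130,150),(128,255,255))
for b in blobs(top,2000): print("greptop",cast("top",back(b[0],x0,y0),168),b[1][4]/S/S, hsv[...,2].max())
```

```text
otsu 98.0
plate corners [[529.8, -140.4], [630.2, -190.1], [517.4, -412.7], [420.0, -361.2]]
hole ((488.9908447265625, -345.2868347167969), (17.79759979248047, 18.074748992919922), 156.61537170410156) 488.9033508300781 -345.39337158203125 18.59958839416504
hole ((520.8118286132812, -282.5153503417969), (40.14055633544922, 41.09694290161133), 15.986998558044434) 520.6074829101562 -282.44879150390625 41.805931091308594
hole ((559.0364990234375, -207.04293823242188), (57.48170852661133, 58.28292465209961), 29.39048957824707) 558.900146484375 -207.0002899169922 59.08809280395508
collar 8.953125 ((481.94110107421875, 195.8953399658203), (4.058915138244629, 18.58943748474121), 178.0245361328125) ((482.1246337890625, 194.5021514892578), 7.78294563293457)
collar 736.6484375 ((535.8471069335938, 190.6602325439453), (73.69874572753906, 74.95864868164062), 117.65380096435547) ((536.123779296875, 190.40960693359375), 37.89919662475586)
collar 6.3359375 ((580.1849365234375, 231.23403930664062), (6.800003528594971, 7.410566806793213), 148.7601318359375) ((580.0965576171875, 231.4141845703125), 4.180723190307617)
collar 1.75 ((601.2919921875, 180.6592254638672), (2.4667491912841797, 6.197708606719971), 0.7986283898353577) ((601.2919921875, 180.65951538085938), 2.6842105388641357)
```

```bash
cat >> h.py <<'E'
def to(*targets):
    s=readout.observe();M=R.from_rotvec(s["tcp_rot"]).as_matrix()
    print("t",s["time"],"pos",s["eef_pos"].round(1),"w",round(s["width"],1),"ff",s["finger_force"],"F",s["force"].round(1))
    print("zaxis",M[:,2].round(4),"down-turn/pi",(np.r_[M.T@np.cross(M[:,2],[0,0,-1])]/np.pi).round(4))
    for t in targets: print(t,(M.T@(np.array(t)-s["eef_pos"])/250).round(4))
E
python3 - <<'E'
from h import *
to((536,190.5,230),(341,411.5,230))
print(proj("side",(536,190.5,143)),proj("side",(520.8,-282.5,110)),proj("side",(559,-207,110)))
E
```

```text
t 0.1 pos [145.3 632.8 230.2] w 85.7 ff 0.0 F [-0.6  0.5 -0.3]
zaxis [-5.0e-04 -2.3e-03 -1.0e+00] down-turn/pi [-0.0008  0.      0.    ]
(536, 190.5, 230) [-1.919  -1.3748  0.0042]
(341, 411.5, 230) [-0.9609 -0.6877  0.0026]
[364.04596249 220.40936791] [235.36807852 123.23831154] [236.04234743 141.22424127]
```

arm_command:
  plan:
    - [1,[-0.64,-0.458,0],[0,0,0]]
    - [1,[-0.64,-0.458,0],[0,0,0]]
    - [1,[-0.64,-0.458,0],[0,0,0]]
    - [1,[-0.64,-0.458,0],[0,0,0]]
    - [1,[-0.64,-0.458,0],[0,0,0]]
  force: 60

```text
time: 0.52
eef_pos: [278.9, 482.1, 230.9]
tcp_rot: [0.36, 3.119, -0.005]
force: [0.6, -0.1, -0.2]
width: 85.3
finger_force: 0.0
```

arm_command:
  plan:
    - [1,[-0.64,-0.458,0],[0,0,0]]
    - [1,[-0.64,-0.458,0],[0,0,0]]
    - [1,[-0.64,-0.458,0],[0,0,0]]
    - [1,[-0.64,-0.458,0],[0,0,0]]
    - [1,[-0.64,-0.458,0],[0,0,0]]

```text
time: 0.93
eef_pos: [408.7, 334.5, 231.1]
tcp_rot: [0.36, 3.12, -0.004]
force: [1.3, 0.0, 1.1]
width: 85.5
finger_force: 0.0
```

arm_command:
  plan:
    - [1,[-0.64,-0.458,0],[0,0,0]]
    - [1,[-0.64,-0.458,0],[0,0,0]]
    - [1,[-0.64,-0.458,0],[0,0,0]]
    - [1,[-0.64,-0.458,0],[0,0,0]]
    - [1,[-0.64,-0.458,0],[0,0,0]]

```text
time: 1.35
eef_pos: [538.6, 186.7, 231.0]
tcp_rot: [0.361, 3.12, -0.004]
force: [1.6, 0.8, -0.0]
width: 85.2
finger_force: 0.0
```

Run:
```python
from h import *
to((536,190.5,230),(536,190.5,127))
```

```text
t 1.35 pos [538.6 186.7 231. ] w 85.2 ff 0.0 F [ 1.6  0.8 -0. ]
zaxis [ 6.0e-04 -2.4e-03 -1.0e+00] down-turn/pi [-0.0007  0.0004  0.    ]
(536, 190.5, 230) [0.0137 0.0124 0.0039]
(536, 190.5, 127) [0.0142 0.0133 0.4159]
```

arm_command:
  plan:
    - [1,[0.014,0.013,0.1],[0,0,0]]
    - [1,[0.014,0.013,0.16],[0,0,0]]
    - [1,[0.014,0.013,0.2],[0,0,0]]
    - [1,[0.014,0.013,0.2],[0,0,0]]
    - [1,[0.014,0.013,0.2],[0,0,0]]

```text
time: 1.77
eef_pos: [533.4, 195.5, 181.0]
tcp_rot: [-0.352, -3.121, 0.001]
force: [-0.1, -0.4, 0.6]
width: 85.5
finger_force: 0.0
```

Run:
```python
from h import *
to((536,190.5,128))
cv2.imwrite("pics/s1.png",vision.snapshot("side")[:,:,::-1][60:360,210:530].repeat(2,0).repeat(2,1)[:600])
```

```text
t 1.7667 pos [533.4 195.5 181. ] w 85.5 ff 0.0 F [-0.1 -0.4  0.6]
zaxis [-1.1e-03 -4.0e-04 -1.0e+00] down-turn/pi [-0.0002 -0.0003 -0.    ]
(536, 190.5, 128) [-0.0149 -0.017   0.2119]
```

View pics/s1.png

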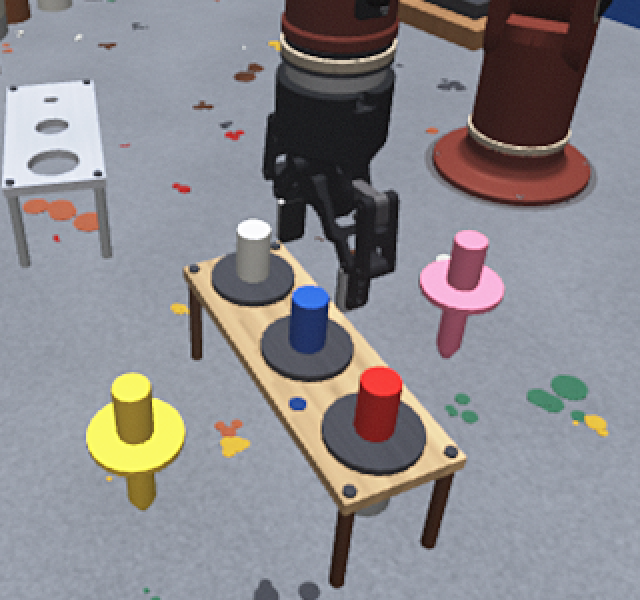

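arm_command:
  plan:
    - [1,[-0.015,-0.017,0],[0,0,0]]
    - [1,[-0.015,-0.017,0.08],[0,0,0]]
    - [1,[-0.015,-0.017,0.15],[0,0,0]]
    - [1,[-0.015,-0.017,0.21],[0,0,0]]
    - [1,[-0.015,-0.017,0.21],[0,0,0]]

```text
time: 2.23
eef_pos: [535.2, 189.4, 127.0]
tcp_rot: [-0.353, -3.118, 0.004]
force: [-1.5, 0.1, -0.3]
width: 85.1
finger_force: 0.0
```

Run:
```python
from h import *
im=vision.snapshot("top")
to((536,190.5,128))
```

```text
t 2.2833 pos [536.1 189.8 128.5] w 85.6 ff 0.0 F [0.8 1.1 0.5]
zaxis [-0.0015 -0.001  -1.    ] down-turn/pi [-0.0004 -0.0004 -0.    ]
(536, 190.5, 128) [0.001  0.0027 0.0019]
```

Close on the grip.

arm_command:
  plan:
    - [0,[0,0.003,0],[0,0,0]]
    - [0,[0,0.003,0],[0,0,0]]
    - [0,[0,0.003,0],[0,0,0]]
    - [0,[0,0.003,0],[0,0,0]]
    - [0,[0,0.003,0],[0,0,0]]
  force: 70

```text
time: 2.7
eef_pos: [537.3, 191.1, 129.9]
tcp_rot: [0.354, 3.12, 0.001]
force: [0.1, -0.2, 0.0]
width: 28.5
finger_force: 69.0
```

arm_command:
  plan:
    - [0,[0,0,0],[0,0,0]]
    - [0,[0,0,0],[0,0,0]]
    - [0,[0,0,0],[0,0,0]]
    - [0,[0,0,0],[0,0,0]]
    - [0,[0,0,0],[0,0,0]]

```text
time: 3.12
eef_pos: [537.3, 191.1, 129.8]
tcp_rot: [0.354, 3.12, 0.001]
force: [-0.3, 0.7, 6.8]
width: 28.6
finger_force: 69.1
```

arm_command:
  plan:
    - [0,[0,0,-0.05],[0,0,0]]
    - [0,[0,0,-0.12],[0,0,0]]
    - [0,[0,0,-0.2],[0,0,0]]
    - [0,[0,0,-0.3],[0,0,0]]
    - [0,[0,0,-0.4],[0,0,0]]

```text
time: 3.53
eef_pos: [535.3, 190.5, 228.2]
tcp_rot: [-0.353, -3.118, 0.003]
force: [0.8, 0.4, -2.7]
width: 28.4
finger_force: 69.2
```

arm_command:
  plan:
    - [0,[0,0,-0.1],[0,0,0]]
    - [0,[0,0,-0.2],[0,0,0]]
    - [0,[0,0,-0.3],[0,0,0]]
    - [0,[0,0,-0.3],[0,0,0]]
    - [0,[0,0,-0.3],[0,0,0]]

```text
time: 3.95
eef_pos: [536.6, 190.9, 304.0]
tcp_rot: [0.354, 3.121, 0.001]
force: [0.5, -0.6, -3.9]
width: 28.5
finger_force: 69.3
```

Run:
```python
from h import *
cv2.imwrite("pics/s2.png",vision.snapshot("side")[:,:,::-1][20:320,210:530].repeat(2,0).repeat(2,1))
to((559,-207,300),(547.5,-8,300))
```

```text
t 4.0 pos [535.7 190.6 302.4] w 28.6 ff 69.28450584411621 F [-1.3 -0.  -2.9]
zaxis [-0.0027 -0.001  -1.    ] down-turn/pi [-0.0005 -0.0008 -0.    ]
(559, -207, 300) [-0.447  -1.5293  0.0108]
(547.5, -8, 300) [-0.2241 -0.7638  0.0101]
```

View pics/s2.png

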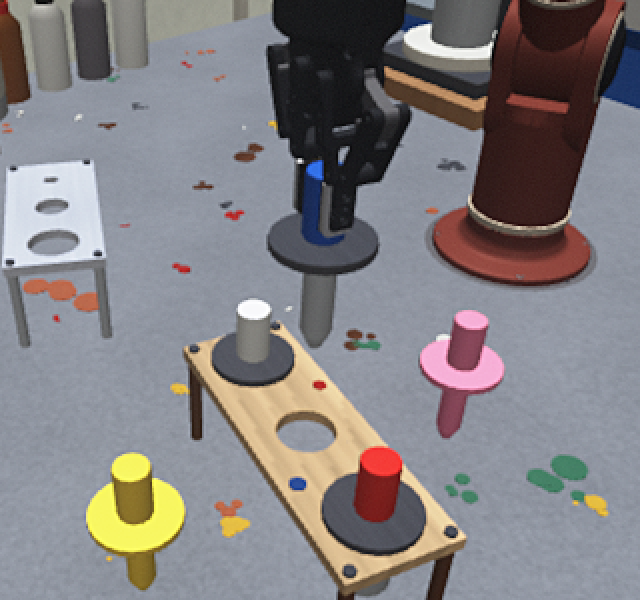

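Blue shaft held upright, about 170 mm above its seat; red and white undisturbed. Moving over the largest hole.

arm_command:
  plan:
    - [0,[-0.02,-0.07,0],[0,0,0]]
    - [0,[-0.05,-0.17,0],[0,0,0]]
    - [0,[-0.08,-0.28,0],[0,0,0]]
    - [0,[-0.11,-0.4,0],[0,0,0]]
    - [0,[-0.149,-0.51,0],[0,0,0]]

```text
time: 4.42
eef_pos: [542.4, 56.7, 301.0]
tcp_rot: [-0.353, -3.116, 0.003]
force: [-0.5, -0.2, -2.8]
width: 28.7
finger_force: 69.4
```

arm_command:
  plan:
    - [0,[-0.03,-0.102,0],[0,0,0]]
    - [0,[-0.06,-0.204,0],[0,0,0]]
    - [0,[-0.09,-0.306,0],[0,0,0]]
    - [0,[-0.12,-0.408,0],[0,0,0]]
    - [0,[-0.149,-0.51,0],[0,0,0]]

```text
time: 4.83
eef_pos: [550.6, -75.3, 300.9]
tcp_rot: [-0.353, -3.116, 0.0]
force: [0.3, -0.6, -3.0]
width: 28.5
finger_force: 69.4
```

arm_command:
  plan:
    - [0,[-0.04,-0.13,0],[0,0,0]]
    - [0,[-0.07,-0.25,0],[0,0,0]]
    - [0,[-0.1,-0.36,0],[0,0,0]]
    - [0,[-0.13,-0.45,0],[0,0,0]]
    - [0,[-0.149,-0.51,0],[0,0,0]]

```text
time: 5.25
eef_pos: [557.9, -210.4, 300.6]
tcp_rot: [-0.36, -3.115, 0.002]
force: [0.4, -0.4, -2.9]
width: 28.2
finger_force: 69.4
```

arm_command:
  plan:
    - [0,[0,0,0.02],[0,0,0]]
    - [0,[0,0,0.05],[0,0,0]]
    - [0,[0,0,0.1],[0,0,0]]
    - [0,[0,0,0.1],[0,0,0]]
    - [0,[0,0,0.1],[0,0,0]]

```text
time: 5.67
eef_pos: [559.1, -204.4, 276.7]
tcp_rot: [-0.349, -3.117, -0.004]
force: [-0.1, -0.0, -2.2]
width: 28.6
finger_force: 69.5
```

Run:
```python
from h import *
a=vision.snapshot("side");b=vision.snapshot("top")
to((559,-207,240))
cv2.imwrite("pics/s3.png",np.hstack([a[10:260,120:320],b[90:290,360:560] if 0 else b[80:330,350:550]])[:,:,::-1].repeat(2,0).repeat(2,1))
```

```text
t 5.7667 pos [ 560.1 -205.6  278.6] w 28.8 ff 69.45584177970886 F [ 0.5 -0.2 -2.8]
zaxis [-4.e-04  7.e-04 -1.e+00] down-turn/pi [ 0.0002 -0.0002  0.    ]
(559, -207, 240) [ 0.003  -0.0066  0.1545]
```

View pics/s3.png

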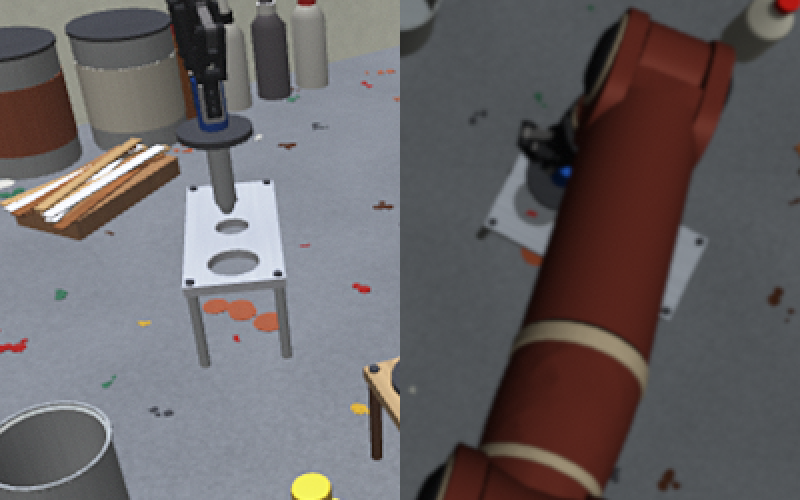

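Run:
```python
from h import *
for z in(175,190,260,268,318):
    q=proj("side",(560,-205.6,z)); print(z,((q-[120,10])*2).round(1))
```

```text
175 [223.8 210. ]
190 [221.9 197. ]
260 [212.1 132.6]
268 [210.9 124.7]
318 [203.2  73.7]
```

arm_command:
  plan:
    - [0,[0.003,-0.006,0.05],[0,0,0]]
    - [0,[0.003,-0.006,0.12],[0,0,0]]
    - [0,[0.003,-0.006,0.2],[0,0,0]]
    - [0,[0.003,-0.006,0.26],[0,0,0]]
    - [0,[0.003,-0.006,0.3],[0,0,0]]

```text
time: 6.18
eef_pos: [558.5, -207.4, 202.7]
tcp_rot: [-0.353, -3.12, -0.001]
force: [-0.5, 0.2, -3.1]
width: 28.7
finger_force: 69.5
```

arm_command:
  plan:
    - [0,[0,0,0.05],[0,0,0]]
    - [0,[0,0,0.12],[0,0,0]]
    - [0,[0,0,0.18],[0,0,0]]
    - [0,[0,0,0.18],[0,0,0]]
    - [0,[0,0,0.18],[0,0,0]]

```text
time: 6.6
eef_pos: [559.0, -207.9, 158.9]
tcp_rot: [-0.353, -3.121, -0.0]
force: [0.7, 0.0, -2.9]
width: 28.5
finger_force: 69.5
```

Run:
```python
from h import *
to((559,-207,158),(559,-207,288))
```

```text
t 6.6 pos [ 559.  -207.9  158.9] w 28.5 ff 69.45813417434692 F [ 0.7  0.  -2.9]
zaxis [-4.e-04  2.e-04 -1.e+00] down-turn/pi [ 0.     -0.0002 -0.    ]
(559, -207, 158) [0.0008 0.0033 0.0036]
(559, -207, 288) [ 0.001   0.0034 -0.5164]
```

arm_command:
  plan:
    - [0,[0,0,0],[0,0,0]]
    - [0,[0,0,0],[0,0,0]]
    - [0,[0,0,-0.05],[0,0,0]]
    - [0,[0,0,-0.13],[0,0,0]]
    - [0,[0,0,-0.25],[0,0,0]]

```text
time: 7.02
eef_pos: [557.6, -207.6, 220.7]
tcp_rot: [-0.353, -3.117, -0.001]
force: [0.6, 0.0, -2.8]
width: 28.6
finger_force: 69.5
```

arm_command:
  plan:
    - [0,[0,0,-0.12],[0,0,0]]
    - [0,[0,0,-0.2],[0,0,0]]
    - [0,[0,0,-0.25],[0,0,0]]
    - [0,[0,0,-0.25],[0,0,0]]
    - [0,[0,0,-0.25],[0,0,0]]

```text
time: 7.43
eef_pos: [559.1, -208.3, 285.1]
tcp_rot: [0.354, 3.119, -0.001]
force: [-0.4, 0.1, -3.5]
width: 28.5
finger_force: 69.5
```

Run:
```python
from h import *
to((520.8,-282.5,284),(520.8,-282.5,250))
```

```text
t 7.4333 pos [ 559.1 -208.3  285.1] w 28.5 ff 69.45372462272644 F [-0.4  0.1 -3.5]
zaxis [ 2.7e-03 -9.0e-04 -1.0e+00] down-turn/pi [-0.0001  0.0009  0.    ]
(520.8, -282.5, 284) [ 0.083  -0.3236  0.0042]
(520.8, -282.5, 250) [ 0.0834 -0.3236  0.1402]
```

Tip is now at about 180 mm. Moving over the middle hole, then checking the fit in both views.

arm_command:
  plan:
    - [0,[0.02,-0.08,0],[0,0,0]]
    - [0,[0.05,-0.2,0],[0,0,0]]
    - [0,[0.075,-0.29,0],[0,0,0]]
    - [0,[0.083,-0.323,0.05],[0,0,0]]
    - [0,[0.083,-0.323,0.1],[0,0,0]]

```text
time: 7.85
eef_pos: [517.7, -286.6, 257.9]
tcp_rot: [-0.364, -3.119, 0.005]
force: [-0.1, 0.2, -3.9]
width: 28.6
finger_force: 69.6
```

arm_command:
  plan:
    - [0,[0,0,0.05],[0,0,0]]
    - [0,[0,0,0.06],[0,0,0]]
    - [0,[0,0,0.06],[0,0,0]]
    - [0,[0,0,0.06],[0,0,0]]
    - [0,[0,0,0.06],[0,0,0]]

```text
time: 8.27
eef_pos: [521.0, -282.2, 244.4]
tcp_rot: [0.353, 3.121, -0.001]
force: [0.0, -0.4, -3.8]
width: 29.0
finger_force: 69.6
```

Run:
```python
from h import *
a=vision.snapshot("side");s=readout.observe()
to((520.8,-282.5,200))
x,y,z=s["eef_pos"];t=z-128.5+25
print("tip",t)
for h in(0,15,89): print(h,((proj("side",(x,y,t+h))-[170,20])*5).round(1))
print("hole",((proj("side",(520.8,-282.5,110))-[170,20])*5).round(1))
c=a[20:140,170:290,::-1]
cv2.imwrite("pics/s4.png",cv2.resize(c,None,fx=5,fy=5,interpolation=cv2.INTER_CUBIC))
```

```text
t 8.3167 pos [ 521.1 -282.3  244.5] w 28.5 ff 69.57107305526733 F [ 0.5  0.4 -2.3]
zaxis [ 1.3e-03 -8.0e-04 -1.0e+00] down-turn/pi [-0.0001  0.0004  0.    ]
(520.8, -282.5, 200) [ 0.0011 -0.0011  0.1781]
tip 141.0156333782986
0 [317.8 456.9]
15 [313.4 427.2]
89 [290.4 271.8]
hole [326.8 516.2]
```

View pics/s4.png

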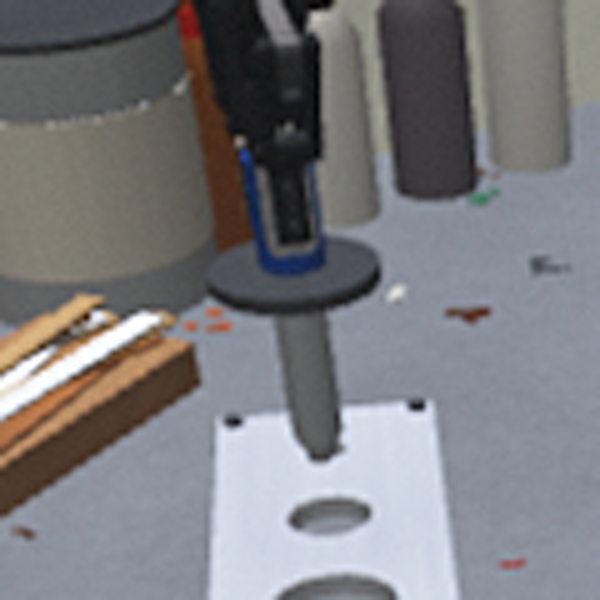

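Tip at (320,457) against a predicted (318,457), and the hole at (330,516) against (327,516), so it's aligned. Lowering.

arm_command:
  plan:
    - [0,[0,0,0.05],[0,0,0]]
    - [0,[0,0,0.1],[0,0,0]]
    - [0,[0,0,0.15],[0,0,0]]
    - [0,[0,0,0.2],[0,0,0]]
    - [0,[0,0,0.24],[0,0,0]]

```text
time: 8.73
eef_pos: [520.8, -282.1, 183.6]
tcp_rot: [0.353, 3.121, -0.0]
force: [0.5, -0.6, -2.6]
width: 28.5
finger_force: 69.6
```

arm_command:
  plan:
    - [0,[0,0,0.06],[0,0,0]]
    - [0,[0,0,0.12],[0,0,0]]
    - [0,[0,0,0.16],[0,0,0]]
    - [0,[0,0,0.19],[0,0,0]]
    - [0,[0,0,0.19],[0,0,0]]

```text
time: 9.15
eef_pos: [519.9, -281.7, 134.9]
tcp_rot: [-0.353, -3.119, -0.001]
force: [0.4, -0.0, -3.1]
width: 28.3
finger_force: 69.6
```

Run:
```python
from h import *
vision.snapshot("side")
to((520.8,-282.5,128.5))
```

```text
t 9.2 pos [ 520.4 -282.1  136. ] w 28.5 ff 69.57262873649597 F [ 0.6 -0.1 -2.4]
zaxis [-9.e-04  4.e-04 -1.e+00] down-turn/pi [ 0.0001 -0.0003 -0.    ]
(520.8, -282.5, 128.5) [-0.0019 -0.0012  0.0298]
```

arm_command:
  plan:
    - [0,[0,0,0.01],[0,0,0]]
    - [0,[0,0,0.016],[0,0,0]]
    - [0,[0,0,0.02],[0,0,0]]
    - [0,[0,0,0.024],[0,0,0]]
    - [0,[0,0,0.024],[0,0,0]]

```text
time: 9.62
eef_pos: [520.6, -282.2, 130.4]
tcp_rot: [0.354, 3.121, -0.0]
force: [0.5, 0.0, -3.3]
width: 28.7
finger_force: 69.6
```

arm_command:
  plan:
    - [0,[0,0,0.002],[0,0,0]]
    - [0,[0,0,0.004],[0,0,0]]
    - [0,[0,0,0.004],[0,0,0]]
    - [0,[0,0,0.004],[0,0,0]]

```text
time: 9.95
eef_pos: [520.6, -282.3, 129.9]
tcp_rot: [0.354, 3.121, -0.0]
force: [-1.5, 0.7, 1.3]
width: 28.7
finger_force: 69.9
```

Wrist force has swung from −3 to +1.3 N, so the collar is touching the plate. Press slightly, then open.

arm_command:
  plan:
    - [0,[0,0,0.002],[0,0,0]]
    - [0,[0,0,0.002],[0,0,0]]
    - [0,[0,0,0.002],[0,0,0]]

```text
time: 10.2
eef_pos: [520.7, -282.3, 129.9]
tcp_rot: [0.354, 3.121, -0.0]
force: [-2.5, 0.2, 5.2]
width: 28.7
finger_force: 69.9
```

arm_command:
  plan:
    - [1,[0,0,0],[0,0,0]]
    - [1,[0,0,0],[0,0,0]]
    - [1,[0,0,0],[0,0,0]]
    - [1,[0,0,0],[0,0,0]]
    - [1,[0,0,0],[0,0,0]]

```text
time: 10.62
eef_pos: [520.6, -282.3, 128.7]
tcp_rot: [0.354, 3.122, -0.0]
force: [0.5, -1.0, 0.6]
width: 85.2
finger_force: 0.0
```

arm_command:
  plan:
    - [1,[0,0,0],[0,0,0]]
    - [1,[0,0,0],[0,0,0]]
    - [1,[0,0,0],[0,0,0]]

```text
time: 10.87
eef_pos: [520.6, -282.2, 128.8]
tcp_rot: [-0.354, -3.122, 0.0]
force: [-0.9, 0.4, -0.3]
width: 85.4
finger_force: 0.0
```

Released; now rise straight up, clear, and look.

arm_command:
  plan:
    - [1,[0,0,-0.06],[0,0,0]]
    - [1,[0,0,-0.15],[0,0,0]]
    - [1,[0,0,-0.28],[0,0,0]]
    - [1,[0,0,-0.4],[0,0,0]]
    - [1,[0,0,-0.5],[0,0,0]]

```text
time: 11.28
eef_pos: [520.9, -282.5, 256.1]
tcp_rot: [0.354, 3.12, -0.001]
force: [1.0, -0.9, 0.5]
width: 85.2
finger_force: 0.0
```

arm_command:
  plan:
    - [1,[0,0,0],[0,0,0]]
    - [1,[0,0,0],[0,0,0]]
    - [1,[0,0,0],[0,0,0]]
    - [1,[0,0,0],[0,0,0]]
    - [1,[0,0,0],[0,0,0]]

```text
time: 11.7
eef_pos: [519.8, -281.7, 252.2]
tcp_rot: [-0.353, -3.118, -0.002]
force: [-0.0, -0.8, -0.0]
width: 85.2
finger_force: 0.0
```

Run:
```python
from h import *
a=vision.snapshot("side")
to()
hsv=cv2.cvtColor(a[:,:,::-1].copy(),cv2.COLOR_BGR2HSV)
print(blobs(cv2.inRange(hsv,(105,150,60),(128,255,255))>0), proj("side",(520.8,-282.5,143)))
cv2.imwrite("pics/s5.png",a[20:320,170:490,::-1].repeat(2,0).repeat(2,1))
```

```text
t 11.75 pos [ 519.9 -281.8  252.4] w 85.5 ff 0.0 F [-0.1  0.2  0.1]
zaxis [-0.0027  0.0013 -1.    ] down-turn/pi [ 0.0002 -0.0009  0.    ]
[([413.0, 30.3], [407, 26, 18, 9, 90]), ([566.7, 70.3], [519, 44, 96, 54, 2629]), ([233.7, 109.6], [227, 98, 14, 24, 256]), ([358.5, 261.6], [355, 259, 8, 6, 37])] [233.49239058 110.53759777]
```

View pics/s5.png

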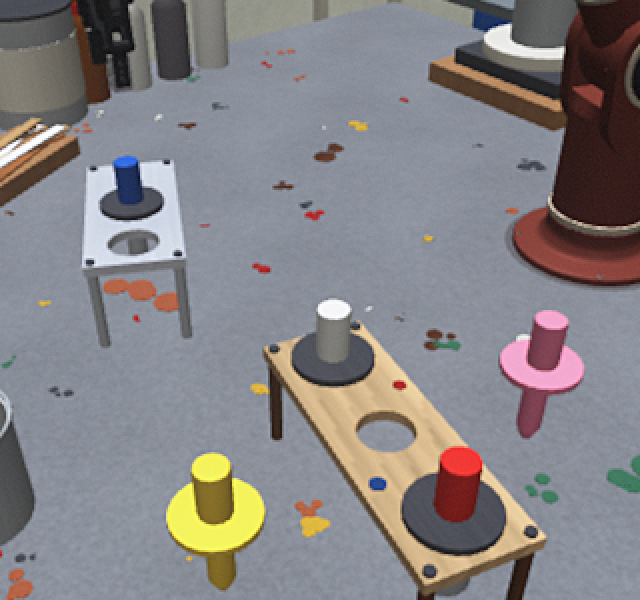

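The blue shaft hangs upright with its collar on the plate. Its grip is at (233.7,109.6), against an expected (233.5,110.5). Red and white are still in the rack.

```bash
python3 -c "
from station import order
print(order.finish_job())"
```

```text
the job is handed in; nothing more can be done
None
```

The blue shaft went through the largest hole, was lifted clear, and now hangs released and upright in the middle hole; red and white stayed in the rack, and the job was handed in at about 12 s (no verdict was returned).

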